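Ratchet the cheese mill's clamp home

ROBOT

A 6-joint arm with a two-finger parallel gripper is mounted at the origin on the work surface. World frame = base frame: x ahead of the robot, y to its left, z up, the work surface at z = 0. Lengths are in m, angles in rad, forces in N, time in s.
With the tool pointing down it reaches from about 0.3 to 0.85 m from the base axis. Payload 5.4 kg.
Tool frame: the origin (TCP) lies at the centre of the arm's flange, where the gripper is bolted on; the fingertips stand 173 mm ahead of it and the grasp point (between the pads) lies 155 mm ahead of it; z points along the fingers, y is the line along which they close (so a half turn about z gives the same grasp; the last joint's range is limited). The gripper opens to 85 mm and grips with 20 to 120 N. Pads are 22 mm wide; open, the fingers measure 114 mm over their backs; the gripper's body (76 mm by 85 mm) begins 54 mm behind the grasp point. The pads swing forward as they close: fully open they stand 13 mm farther back than shut.
Start: joints at [1.024, 0.158, 1.597, -0, 1.386, -0.21], TCP at [0.19, 0.543, 0.405] pointing down, gripper open.
Joint ranges: [-2.91, 2.91], [-0.94, 2.29], [0.18, 2.7], [-1.29, 4.43], [0.17, 2.64], [-3, 3]. Speed limits (rad/s): [2.57, 2.57, 3.14, 3.14, 3.14, 3.14].

INTERFACE

Orientations are given as [roll, pitch, yaw] about the fixed x, y, z axes, in that order (R = Rz(yaw) Ry(pitch) Rx(roll)).
In Python, from workcell import ctrl, get_image, get_calibration, workorder gives the robot as it stands. Calls block until the motion is done:
- ctrl.move_pose(position, orientation): joint-space move of the TCP to a pose.
- ctrl.servo_line(position, rate=0.15, attitude=None, contact_N=None): straight line of the TCP; attitude=None keeps the orientation; rate is the mean speed in m/s. With contact_N (N) it stops when the force on the tool has changed by that much, and returns True; else False.
- ctrl.move_j(angles): joint-space move.
- ctrl.gripper_to(opening): finger opening in m; the grip force is fixed at half the most; returns when the fingers have stopped.
- ctrl.wait(seconds).
- ctrl.ik(position, orientation): joint angles nearest the present ones, or None.
- get_image(name): name is "side" or "top" or "wrist"; returns (picture, depth): 420x560x3 uint8, red, green, blue; 420x560 float32, m along the optical axis (not along the pixel's ray), 0 where there is no reading.
- get_calibration(name): a dict with "camera_matrix" (3x3 intrinsics, pixels), "D" ([k1, k2, p1, p2, k3] as OpenCV has them; the pictures are not rectified), "xyz" and "orientation" of the camera in the world. Camera axes: x right, y down, z forward; pixel columns grow to the right and rows downward; lengths in m; the calibration is good to about 2 mm. A picture is of the moment at which its call begins: read the wrist's pose just before it. get_calibration takes no time and is no camera call; for the wrist camera it gives the pose at the moment of the call.
A pose or a line that the arm cannot do raises ctrl.PlanningError and nothing moves.
- workorder.finish_job(): hands the job in; it is judged then, once.
Readings, each from a call of its own:
- ctrl.get_t(): time.
- ctrl.get_joint_pos(): joint angles.
- ctrl.get_joint_velocities(): joint speeds.
- ctrl.get_joint_torque(): joint torques, N m.
- ctrl.get_tool_pos(): TCP position.
- ctrl.get_ee_rot(): TCP orientation.
- ctrl.get_force(): force on the tool from outside, world axes, zero at the start.
- ctrl.get_wrist_torque(): the same for the moment, N m.
- ctrl.get_opening(): finger opening in m.
- ctrl.get_grasp_force(): force on a finger pad.
Only numpy, scipy, OpenCV 4.12 (cv2) and the standard library are available. Lean on these libraries where they do the work, as an engineer would, in place of code of your own. Each camera call takes 0.05 s, during which the arm holds its last target. There are 200 camera calls.

TASK

The cheese mill on its board is about to be used and must be clamped down. Take hold of the ratchet wrench that sits on the clamp nut and swing it back and forth, driving clockwise (seen from above) and letting it slip on each way back, until the clamp bar under the nut lies over the mill's foot, fully home against its stop pin; then let go of the wrench. Turn the bar only by means of the wrench: do not push the bar itself.

Things in the scene. Friction and masses are not known exactly. Their poses are not given: they have to be found in the camera images.
- ratchet (a joint): Angle of the wrench about the nut's upright axis (rad), growing clockwise seen from above; 0: handle along the board's own -x, roughly towards the robot. Posts stop it at -0.7 and +0.7; use -0.64 to 0.64. Turning back (anticlockwise) it slips freely (under 2 N at the grip); clockwise it drives the nut (about 3 N). 18 clicks a turn: each stroke loses up to 0.35 rad before it bites.
- wrench_grip (a point): Grip point of the wrench on the nut: centre of its level black rubber handle (18 mm wide and high, 93 to 197 mm from the axis), 77 mm above the worktop. x points outward along the handle, z up; the nut's axis is 140 mm back along -x. Head: steel disc 62 mm across. Posts, bar and pin stay 30 mm clear, under 95 mm high. The ratchet wrench lying loose on the worktop is not meant.
- nut (a joint): Angle of the nut and its clamp bar about the same axis (rad), growing clockwise seen from above; 0: bar home against its stop pin over the mill's foot. Starts between -2.6 and -2.0. The pin is sprung: past 0 it yields (0.3 N m, then 4 N m per rad more) and brings the bar back to within 0.1 of 0. The nut stays where it is left.
- clamp_bar: Flat dark steel bar turning with the nut, 28 mm wide, 10 mm thick, 100 mm long from the axis on one side, 25 mm on the other. Origin: on the nut's axis, bar's underside, 38 mm above the worktop; x along the long end, z up. Home, it points over the aluminium foot of the white hand-cranked mill (217 mm tall, to the right of the nut; column 235 mm from the axis), touching a 10 mm pin.

How it is judged:
By the outcome, as a careful person would: the job done as asked, in the order asked, and still so for the second after the job is handed in, with the robot touching nothing.
It also fails if it takes over 58 s, if anything falls off the work surface, if the arm or the gripper's body presses on something with over 40 N, if the wrist force passes 120 N, or if a joint passes its speed limit or range.

## Working session

There is one attempt and no reset: what is moved stays moved. The work goes in short steps, each a Python script; the robot and the scene stay as the last script left them, time stands still between calls to the robot, and variables do not carry over. Pictures are saved under pics/ and viewed, at most 10 in all, crops included, and the job is handed in when it is done.

```bash
mkdir -p pics; ls; cat > h.py <<'E'
import numpy as np, cv2
from scipy.spatial.transform import Rotation as R
from workcell import ctrl, get_image, get_calibration, workorder
def cloud(name):
    c=get_calibration(name); im,d=get_image(name)
    K=np.array(c["camera_matrix"],float); D=np.array(c["D"],float)
    v,u=np.mgrid[0:420,0:560]
    p=cv2.undistortPoints(np.stack([u,v],-1).reshape(-1,1,2).astype(np.float64),K,D).reshape(420,560,2)
    P=np.dstack([p*d[...,None],d])
    W=P@R.from_euler('xyz',c["orientation"]).as_matrix().T+np.array(c["xyz"])
    W[d==0]=np.nan
    return im,W
E
python3 - <<'E'
from h import *
for n in ("top","side"):
    im,W=cloud(n); cv2.imwrite(f"pics/{n}0.png",im[...,::-1]); np.save(f"pics/{n}0.npy",W); print(n,get_calibration(n)["xyz"],get_calibration(n)["orientation"])
print(ctrl.get_t(),ctrl.get_ee_rot())
E
```

```text
pics
top [0.47952558 0.10006497 0.73261728] [-3.01009826 -0.00364291 -1.58049589]
side [0.56544088 0.5864655  0.51863061] [-2.32187407  0.01183377 -3.11556748]
0.1 [-3.13987128e+00 -3.62596127e-04  2.80478668e+00]
```

View pics/top0.png

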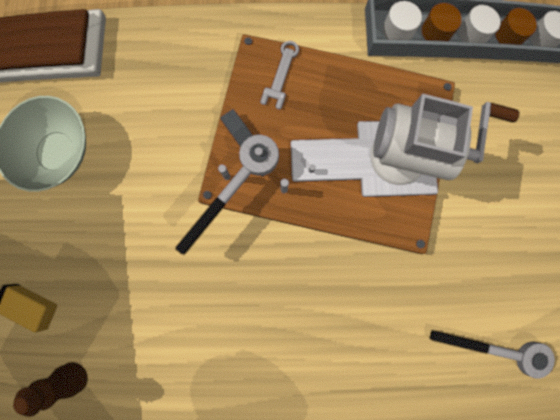

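View pics/side0.png

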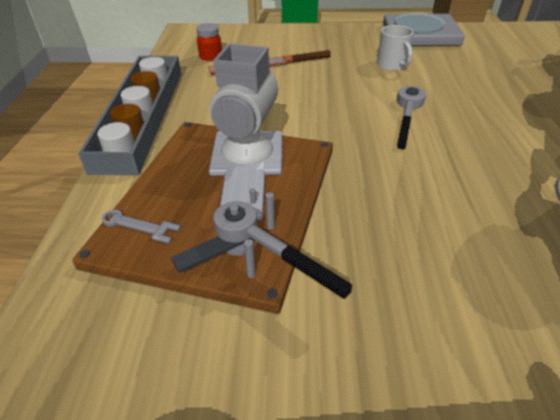

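The top view shows the nut head at px (259,153), the black handle running from (222,200) to (180,250), the bar end at about (230,115), and posts at (222,171) and (284,184). The pin is at about (312,170). The side view agrees. The second wrench, at (540,360), is the loose one.

```bash
python3 - <<'E'
from h import *
W=np.load("pics/top0.npy"); im=cv2.imread("pics/top0.png")
Z=W[...,2]
def reg(u0,u1,v0,v1,lo,hi,dark=None):
    m=np.zeros(Z.shape,bool); m[v0:v1,u0:u1]=1
    m&=(Z>lo)&(Z<hi)
    if dark: m&=im.max(2)<dark
    return W[m]
for n,a in dict(head=(235,285,130,178,.07,.12),handle=(172,228,193,258,.07,.1,60),bar=(215,250,105,140,.03,.06),post1=(214,230,163,180,.06,.1),post2=(277,292,176,192,.06,.1),pin=(304,320,160,180,.05,.12),board=(290,330,60,110,.01,.03)).items():
    p=reg(*a)
    if len(p)==0: print(n,'none');continue
    c=p.mean(0); print(n,len(p),c.round(4),p.min(0).round(3),p.max(0).round(3))
    if n in('handle','bar'):
        _,s,vt=np.linalg.svd(p-c,full_matrices=False); q=(p-c)@vt[0]; print(' dir',vt[0].round(3),np.ptp(q).round(4),'width',np.ptp((p-c)@vt[1]).round(4))
p=reg(235,285,130,178,.07,.12)[:,:2].astype(np.float32)
print(cv2.minEnclosingCircle(p))
for u,v in((240,35),(455,85),(428,252),(200,200),(222,171),(284,184),(312,170)): print(u,v,W[v,u].round(3))
E
```

```text
head 1361 [0.6448 0.131  0.0876] [0.612 0.099 0.07 ] [0.679 0.166 0.103]
handle 645 [0.5368 0.2193 0.0848] [0.496 0.183 0.079] [0.579 0.255 0.089]
 dir [-0.773  0.635  0.002] 0.1004 width 0.0165
bar 506 [0.708  0.17   0.0472] [0.684 0.147 0.03 ] [0.738 0.2   0.051]
 dir [-0.802 -0.598  0.007] 0.0574 width 0.0423
post1 77 [0.6235 0.1856 0.0845] [0.619 0.181 0.06 ] [0.63  0.192 0.094]
post2 68 [0.6    0.0899 0.0853] [0.596 0.085 0.061] [0.607 0.095 0.094]
pin 34 [0.6316 0.0442 0.0607] [0.627 0.041 0.051] [0.637 0.049 0.064]
board 1992 [0.7908 0.0416 0.0242] [0.744 0.005 0.02 ] [0.839 0.077 0.029]
((0.6413015127182007, 0.1367076188325882), 0.04143015667796135)
240 35 [ 0.905  0.168 -0.004]
455 85 [ 0.803 -0.235  0.   ]
428 252 [ 0.494 -0.163 -0.002]
200 200 [0.585 0.232 0.024]
222 171 [0.62  0.186 0.091]
284 184 [0.599 0.09  0.093]
312 170 [0.627 0.044 0.06 ]
```

```bash
cat >> h.py <<'E'
AX=np.array([0.6448,0.1305]); TH0=np.radians(166.4)
def pose(q,z=0.232,r=0.14):
    th=TH0-q
    return [AX[0]+r*np.cos(th),AX[1]+r*np.sin(th),z],[np.pi,0,(th+np.pi)%(2*np.pi)-np.pi]
def sweep(a,b,rate=0.1,n=None):
    n=n or max(1,int(np.ceil(abs(b-a)/0.17)))
    for q in np.linspace(a,b,n+1)[1:]:
        p,o=pose(q); ctrl.servo_line(p,rate=rate,attitude=o)
def nutview(tag):
    im,W=cloud("top"); cv2.imwrite(f"pics/{tag}.png",im[...,::-1]); np.save(f"pics/{tag}.npy",W)
def state(s=''):
    p=np.array(ctrl.get_tool_pos())[:2]-AX; th=np.arctan2(p[1],p[0])%(2*np.pi)
    f=np.array(ctrl.get_force()); t=np.array([np.sin(th),-np.cos(th)])
    print(s,'t',round(ctrl.get_t(),2),'q',round(TH0-th,3),'r',np.hypot(*p).round(4),'f',f.round(1),'ftan',(f[:2]@t).round(2),'open',round(ctrl.get_opening(),4))
E
python3 - <<'E'
from h import *
for q in(.45,-.64,.64):
    for z in (.32,.232): print(q,np.round(ctrl.ik(*pose(q,z)),2))
p,o=pose(.45,.33); ctrl.move_pose(p,o); state('above')
ctrl.gripper_to(0.06)
p,o=pose(.45); print(ctrl.servo_line(p,rate=.12,contact_N=15)); state('down')
im,d=get_image("wrist"); cv2.imwrite("pics/w1.png",im[...,::-1])
E
```

```text
0.45 [ 0.18  0.25  1.67  0.    1.23 -0.7 ]
0.45 [ 0.18  0.36  1.72  0.    1.06 -0.7 ]
-0.64 [-0.09  0.1   1.83  0.    1.21 -2.06]
-0.64 [-0.09  0.23  1.88  0.    1.03 -2.06]
0.64 [ 0.21  0.31  1.59  0.    1.24 -0.49]
0.64 [ 0.21  0.42  1.64  0.    1.08 -0.49]
above t 1.85 q 0.453 r 0.1409 f [ 0.5  0.1 -0.1] ftan 0.39 open 0.0857
False
down t 3.19 q 0.453 r 0.1397 f [0.6 0.3 0.2] ftan 0.62 open 0.0601
```

View pics/w1.png

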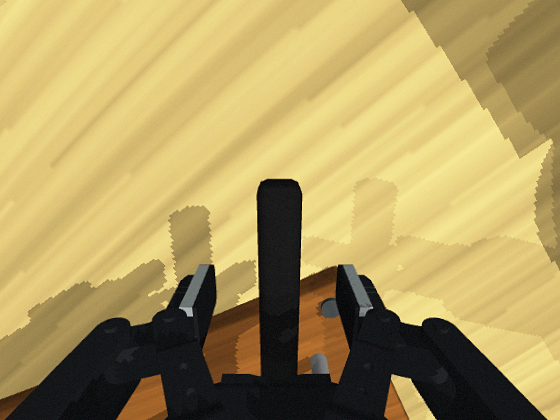

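The wrist view shows the handle (px 258–302) centred and parallel between the open pads. Next I grip it, slip back, drive one stroke and look.

```bash
python3 - <<'E'
from h import *
ctrl.gripper_to(0.0); state('grip')
sweep(.45,-.62); state('back')
nutview('n0')
for a in np.arange(-.62,.62,.155):
    sweep(a,a+.155); state('drive')
nutview('n1')
sweep(.62,-.62); state('back')
nutview('n2')
b=cv2.imread
cv2.imwrite('pics/m1.png',np.hstack([cv2.resize(b(f'pics/{n}.png')[20:270,160:440],None,fx=1.4,fy=1.4) for n in('n1','n2')]))
E
```

```text
grip t 3.7 q 0.453 r 0.1399 f [-0.2  1.7  2. ] ftan 1.15 open 0.0173
back t 6.27 q -0.63 r 0.14 f [-3.6 -6.3  7.5] ftan -4.41 open 0.0172
drive t 6.68 q -0.47 r 0.1397 f [-2.4 -7.6  8.1] ftan -6.82 open 0.0173
drive t 7.05 q -0.313 r 0.1396 f [-2.6 -6.5  6.9] ftan -6.27 open 0.0167
drive t 7.42 q -0.157 r 0.1395 f [-2.5 -4.   7.3] ftan -4.23 open 0.017
drive t 7.78 q -0.001 r 0.1394 f [-1.8 -3.2  7.1] ftan -3.55 open 0.0167
drive t 8.15 q 0.154 r 0.1395 f [-1.3 -1.9  9.4] ftan -2.29 open 0.0172
drive t 8.52 q 0.31 r 0.1396 f [-2.3 -0.4  8.1] ftan -1.48 open 0.0168
drive t 8.88 q 0.466 r 0.1399 f [-2.   1.   9.1] ftan -0.56 open 0.0171
drive t 9.25 q 0.622 r 0.1402 f [-0.9  3.   8. ] ftan 1.33 open 0.0167
back t 12.23 q -0.636 r 0.1403 f [ 0.5 -7.6  7. ] ftan -7.18 open 0.0166
```

View pics/m1.png

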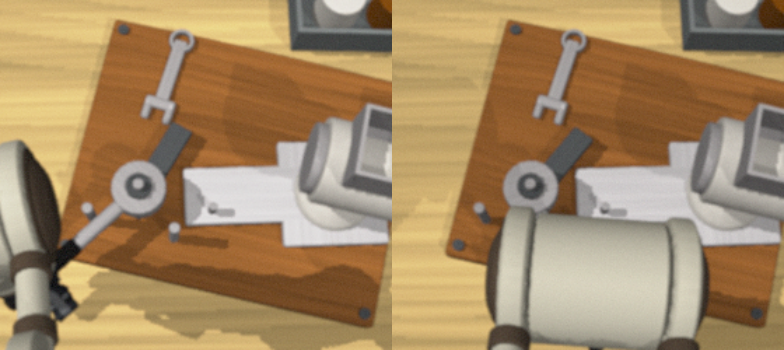

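The bar moved from upper left to upper right (tip at px (180,130) in the left panel), so the wrench is driving it. Next I measure the bar angles numerically.

```bash
cat >> h.py <<'E'
def bar(W,im):
    d=W[...,:2]-AX; r=np.hypot(d[...,0],d[...,1])
    m=(W[...,2]>.042)&(W[...,2]<.054)&(r>.042)&(r<.106)&(im.max(2)<110)&(np.arange(420)[:,None]<200)
    n,l,s,_=cv2.connectedComponentsWithStats(m.astype(np.uint8))
    k=1+np.argmax(s[1:,4]); p=d[l==k]; c=p.mean(0)
    _,_,vt=np.linalg.svd(p-c,full_matrices=False); v=vt[0]*np.sign(vt[0]@c)
    return len(p),np.arctan2(c[1],c[0]).round(3),np.arctan2(v[1],v[0]).round(3),np.hypot(*c).round(3)
E
python3 - <<'E'
from h import *
for n in('top0','n0','n1','n2'): print(n,bar(np.load(f'pics/{n}.npy'),cv2.imread(f'pics/{n}.png')[...,::-1]))
E
```

```text
top0 (536, np.float64(0.562), np.float64(0.587), np.float64(0.072))
n0 (534, np.float64(0.504), np.float64(0.527), np.float64(0.073))
n1 (554, np.float64(-0.534), np.float64(-0.511), np.float64(0.074))
n2 (578, np.float64(-0.668), np.float64(-0.684), np.float64(0.073))
```

```bash
python3 - <<'E'
from h import *
sweep(-.62,-.1)
for q in (-.1,0,.1):
    sweep(q,q+.1); ctrl.wait(.2); im,W=cloud('top'); state('d'); print(bar(W,im))
nutview('n3')
cv2.imwrite('pics/m3.png',cv2.resize(cv2.imread('pics/n3.png')[20:270,160:440],None,fx=2,fy=2))
E
```

```text
d t 14.16 q -0.007 r 0.1395 f [-0.3 -2.4  7.8] ftan -2.37 open 0.0171
(590, np.float64(-1.294), np.float64(-1.348), np.float64(0.071))
d t 14.7 q 0.094 r 0.1395 f [-0.7 -2.2  8. ] ftan -2.27 open 0.0168
(579, np.float64(-1.389), np.float64(-1.468), np.float64(0.071))
d t 15.24 q 0.195 r 0.1395 f [-0.2 -0.5  9.7] ftan -0.52 open 0.0166
(574, np.float64(-1.479), np.float64(-1.554), np.float64(0.07))
```

View pics/m3.png

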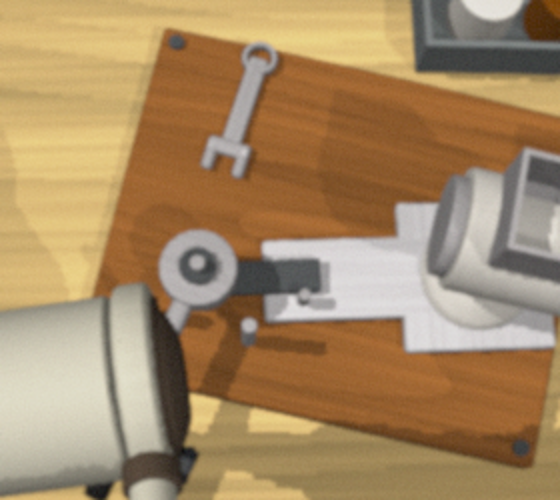

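The bar lies over the foot, with its lower edge (row ~292) almost touching the pin (305,295). I'll creep on, watching the bar and the force.

```bash
python3 - <<'E'
from h import *
for q in np.arange(.2,.39,.04):
    sweep(q,q+.04,rate=.05); ctrl.wait(.3); im,W=cloud('top'); state('d'); print(bar(W,im))
nutview('n4')
cv2.imwrite('pics/m4.png',cv2.resize(cv2.imread('pics/n4.png')[110:210,230:370],None,fx=4,fy=4))
E
```

```text
d t 15.9 q 0.235 r 0.1396 f [-1.1 -1.1  9.8] ftan -1.52 open 0.0173
(566, np.float64(-1.494), np.float64(-1.547), np.float64(0.07))
d t 16.51 q 0.274 r 0.1396 f [-1.8 -1.4 10.3] ftan -2.11 open 0.0169
(565, np.float64(-1.505), np.float64(-1.575), np.float64(0.07))
d t 17.12 q 0.314 r 0.1396 f [-3.3 -1.3 10.7] ftan -2.89 open 0.0168
(566, np.float64(-1.533), np.float64(-1.585), np.float64(0.07))
d t 17.73 q 0.354 r 0.1397 f [-2.4 -2.1 11.8] ftan -3.05 open 0.0171
(569, np.float64(-1.559), np.float64(-1.628), np.float64(0.07))
d t 18.33 q 0.394 r 0.1397 f [-3.4 -1.7 10.3] ftan -3.35 open 0.0169
(572, np.float64(-1.586), np.float64(-1.664), np.float64(0.07))
```

View pics/m4.png

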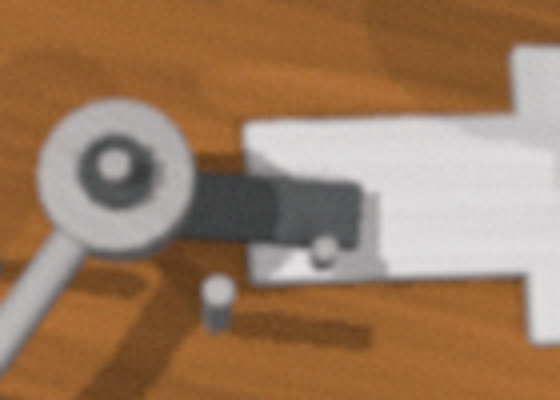

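```bash
python3 - <<'E'
from h import *
sweep(.4,.3,rate=.05); ctrl.wait(.3); im,W=cloud('top'); state('d'); print(bar(W,im))
ctrl.gripper_to(0.07); ctrl.wait(.2); state('open')
p,o=pose(.3,.36); print(ctrl.servo_line(p,rate=.12,contact_N=15)); state('up')
ctrl.move_pose([.35,.35,.4],o); ctrl.wait(.5)
nutview('n5'); print(bar(np.load('pics/n5.npy'),cv2.imread('pics/n5.png')[...,::-1])); state()
cv2.imwrite('pics/m5.png',cv2.resize(cv2.imread('pics/n5.png')[110:260,170:370],None,fx=4,fy=4))
E
```

```text
d t 19.17 q 0.295 r 0.1396 f [-2.  -1.4  9.5] ftan -2.21 open 0.0169
(564, np.float64(-1.554), np.float64(-1.628), np.float64(0.07))
open t 19.92 q 0.3 r 0.14 f [ 0.1 -0.2  1.3] ftan -0.13 open 0.0702
False
up t 21.13 q 0.299 r 0.1402 f [ 0.4 -0.2 -0.1] ftan 0.02 open 0.0697
(568, np.float64(-1.508), np.float64(-1.596), np.float64(0.07))
 t 22.61 q 0.403 r 0.3674 f [ 0.9 -0.6 -0.2] ftan 0.12 open 0.0701
```

View pics/m5.png

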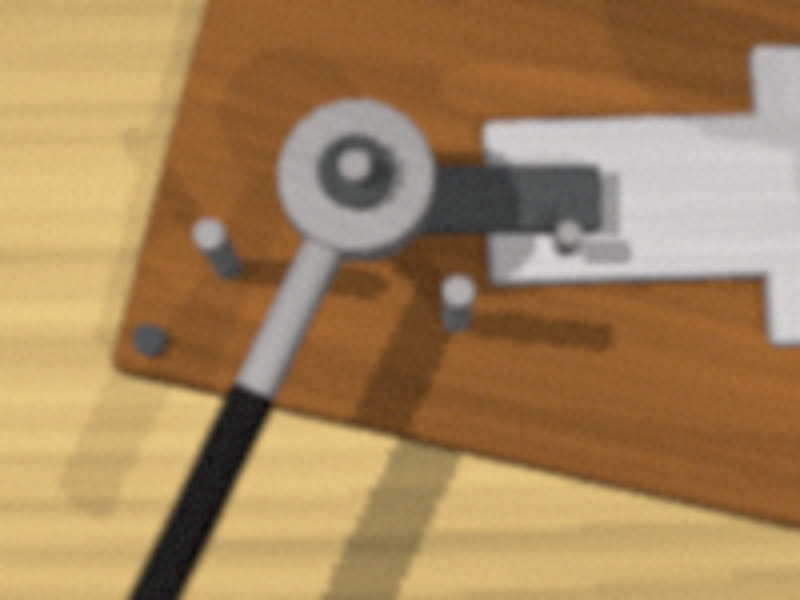

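The bar lies over the foot, touching the pin at (568,237), and the wrench is free. The bar's angle of -1.51 matches where it first met the pin (about -1.50).

```bash
python3 -c "
from workcell import workorder; print(workorder.finish_job())"
```

```text
the job is handed in; nothing more can be done
None
```

I drove the clamp bar home with the wrench: it lies over the mill's foot, resting against its stop pin, and I released the wrench and handed the job in at about 23 s (no verdict was returned).

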